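# Draw out the hidden staff drawer with a pull hook

## Task

Open the staff stock drawer that is set back under the overhang of the wooden display riser: take the pull hook from its rest, reach in under the ledge beside the drawer's hidden brass eye, feel sideways until the bent tip has gone through the eye and the rod rests lightly against it, and draw the drawer gently all the way out. Then free the hook and lay it back in its rest. Work only with the hook on the riser and drawer, not with your hand, force nothing (12 N is the most the eye should feel, so take up the slack slowly), and leave the goods standing where they are.

Things in the scene. Friction and masses are not known exactly. Their poses are not given: they have to be found in the camera images.
- riser: Fixed wooden display riser, 320 wide (y), 262 deep (x), 72 mm high. Origin: on the counter below the middle of the front edge of its top board (the ledge); x points into the riser, z up. The ledge's underside is 58 mm above the counter; below it an alcove open only to the front, 292 mm wide, 80 mm deep, with the drawer front (216 mm wide, middle at y = 0) as its back wall.
- rail_middle (a point): Middle of a 142 mm rail along the drawer front (on its face, 31 mm above the counter); moves with the drawer; axes as the riser's. The hidden eye is clamped on the rail up to 45 mm to either side of this point; where is not measured. It is an upright brass ring whose hole looks along y: 20 mm inside, 30 mm outside, 5 mm wire, centre 33 mm in front (-x) of the rail line, at the same height.
- stock_drawer (a joint): How far the drawer is drawn out, in m: 0 shut (its front face 80 mm behind the ledge's front edge), 0.130 fully out against its stop; it slides along the riser's -x and carries the eye with it. It runs stiffly (about 2.5 N) and stays where it is left. At the start it stands 0 to 10 mm out.
- pull_hook: Loose pull hook, 120 g: flat-sided red handle 84 mm long (x), 16 wide, 22 high, and a straight 5 mm steel rod whose end is bent at a right angle to the left. Origin: centre of the handle, on the rod's axis; x along the rod to its end, y the way the bent tip points, z up. The tip's axis is 125 mm ahead of the origin; its round end reaches 12.5 mm to +y of the rod's axis. Balances near the handle's centre.
- hook_rest: Fixed pale wooden rest: base 116 x 54 x 8 mm with two notched posts 66 mm apart, in which the ends of the hook's handle lie (notches 20 mm wide, floor 34 mm above the counter, flared at the top). Origin: on the counter under its middle; x along the hook that lies in it.
- rest_seat (a point): Where the centre of the hook's handle is when the hook lies in the rest: 45 mm above the counter, over the middle of the rest; same axes as the rest.
- candle_jar: Candle in a glass, 76 mm across, 90 mm high, standing on the riser. Origin: centre of its underside.
- oil_1: Brown dropper bottle, 34 mm across, 102 mm high, on the riser. Origin: centre of its underside.
- oil_2: Brown dropper bottle like oil_1, on the riser in front of it. Origin: centre of its underside.
- gel_bottle: Speckled pump bottle, 60 mm across, 141 mm high, on the counter behind the work. Origin: centre of its underside.
- stapler: Green stapler, 131 x 34 x 41 mm, on the counter near the robot, right of the rest. Origin: centre of its underside.
Not all that is in view belongs to the job. Leave any purple look-alike of the hook_rest alone.

How it is judged (in metres and radians):
On the way, in this order (a step that is already met when the one before it is completed fails the run):
1. the hook is lifted out of its rest (height (world z) of pull_hook above 0.062 m), for 0.1 s.
2. the hook, in the eye, draws the drawer out (past 30 mm, the hook bearing on it) (value of joint stock_drawer above 0.03 m and contact force between pull_hook and riser above 1 N), for 0.1 s.
3. the drawer is all the way out (value of joint stock_drawer above 0.118 m), for 0.2 s.
At the end, for the whole second after the job is handed in: The drawer is at least 118 of its 130 mm out; the hook lies at rest in both notches of its rest, handle centre within 15 mm of the seat, along the rest within 0.12 rad, upright within 0.2 rad (value of joint stock_drawer above 0.118 m and distance between pull_hook and rest_seat below 0.015 m and angle between the x axis of pull_hook and the x axis of hook_rest, either way round below 0.12 rad and angle between pull_hook's own z axis and vertical below 0.2 rad and linear speed of pull_hook below 0.02 m/s); the robot touches nothing.
It fails at once if the hook bears on the riser, drawer or eye with more than 12 N (contact force between pull_hook and riser above 12 N).
It fails at once if the hand or arm touches the riser or the drawer (contact force between any of the fingers, the arm and riser above 1 N).
It fails at once if goods or desk things are knocked out of place (20 mm) or over (distance of any of candle_jar, oil_1, oil_2, gel_bottle, stapler from where it was at the start of the episode above 0.02 m or angle between any of oil_1, oil_2, candle_jar, gel_bottle's own z axis and vertical above 0.5 rad).
It also fails if it takes over 54 s, if anything falls off the work surface, if the arm or the gripper's body presses on something with over 40 N, if the wrist force passes 120 N, or if a joint passes its speed limit or range.

## Robot

A 7-joint arm with a two-finger parallel gripper is mounted at the origin on a cart in front of the work surface, level with it; the furniture and walls round the work are solid. World frame = base frame: x ahead of the robot, y to its left, z up, the work surface at z = 0. Lengths are in mm, angles in rad, forces in N, time in s.
With the tool pointing down it reaches from about 400 to 900 mm from the base axis. Payload 5.6 kg.
Tool frame: the origin (TCP) lies midway between the tips of the shut fingers; the grasp point (between the pads) lies 19 mm behind it; x points along the fingers, y is the direction in which the jaws open and shut, and the axes are right-handed (so a half turn about x gives the same grasp; the last joint's range is limited). The gripper opens to 92 mm and grips with 3 to 60 N. Pads are 20 mm wide; open, the fingers measure 128 mm over their backs; the gripper's body (75 mm by 189 mm) begins 69 mm behind the grasp point.
Start: joints at [1.128, 0.468, -0.012, 1.603, 0.006, 1.071, -0.056], TCP at [252.963, -598.765, 214.592] pointing down, gripper open.
Joint ranges: [-2.53, 2.53], [-0.31, 2.02], [-1.57, 1.55], [0.28, 2.44], [-1.29, 4.43], [0.15, 1.84], [-2.92, 2.92]. Speed limits (rad/s): [2.57, 2.57, 3.14, 3.14, 3.14, 3.14, 3.14].

## Interface

Orientations are given as a rotation vector (axis times angle).
In Python, from cell import robot, grip, kin, viewer gives the robot as it stands. Calls block until the motion is done:
- robot.movep(position, orientation): joint-space move of the TCP to a pose.
- robot.servo_line(position, feed=150, rotation=None): straight line of the TCP; rotation=None keeps the orientation; feed is the mean speed in mm/s.
- robot.goto_joints(angles): joint-space move.
- grip(opening, newtons=None): opening from 0.0 (shut) to 1.0 (fully open); newtons is the grip in N (None keeps the last); returns when the fingers have stopped.
- robot.hold(seconds).
- kin.ik(position, orientation): joint angles nearest the present ones, or None.
- robot.observe(): the state.
- viewer.read_camera(name): name is "scene" or "top" or "wrist"; returns the picture (384x512x3 uint8, red, green, blue); there is no depth.
- viewer.camera_info(name): a dict with "camera_matrix" (3x3 intrinsics, pixels), "R" (3x3) and "t" (3): a world point X has camera coordinates R X + t. Camera axes: x right, y down, z forward; pixel columns grow to the right and rows downward; lengths in mm; the calibration is good to about 2 mm. A picture is of the moment at which its call begins: read the wrist's pose just before it. camera_info takes no time and is no camera call; for the wrist camera it gives the pose at the moment of the call.
A pose or a line that the arm cannot do raises robot.IKError and nothing moves.
- robot.job_done(): hands the job in, once; it reports no verdict.
Trained networks look in the newest picture that a camera, given by its name, has taken for a name from the list of things; names that differ only in an ending like _2 or _b are one class to them, and where a whole thing is asked for, a point or a joint stands for the part that bears it (a point fixed in the world has none). Each returns a list of dicts, best first, with "confidence" (0 to 1); they miss things now and then, are a little off and sometimes report something else, mostly with a low value. They report only what shows in the picture. A call takes as long as a camera call. They do not tell look-alikes from the thing itself.
- viewer.silhouettes(name, camera): "mask" (384x512 bool, what is visible of it).
- viewer.pinpoint(name, camera): "at" ([x, y, z] in mm, in the coordinates of the camera as it stood for that picture, good to about 4 mm: a listed point, or the origin of a listed thing).
The state is a dict: "t": time; "joints": joint angles; "joint_velocities": joint speeds; "joint_torque": joint torques, N m; "tcp_pos": TCP position; "tcp_rot": TCP orientation; "contact_force": force on the tool from outside, world axes, zero at the start; "wrist_torque": the same for the moment, N m; "grip_width": opening from 0.0 (shut) to 1.0 (fully open).
Only numpy, scipy, OpenCV 4.12 (cv2) and the standard library are available. Lean on these libraries where they do the work, as an engineer would, in place of code of your own. Each camera call takes 0.05 s, during which the arm holds its last target.

## Working session

There is one attempt and no reset: what is moved stays moved. The work goes in short steps, each a Python script; the robot and the scene stay as the last script left them, time stands still between calls to the robot, and variables do not carry over. Pictures are saved under pics/ and viewed, and the job is handed in when it is done.

```bash
ls; mkdir -p pics; python3 - <<'E'
from cell import robot, grip, kin, viewer
import cv2,numpy as np
o=robot.observe(); print({k:np.round(v,3).tolist() for k,v in o.items()})
for n in ["scene","top","wrist"]:
    im=viewer.read_camera(n); cv2.imwrite(f"pics/{n}0.png",cv2.resize(im[:,:,::-1],(768,576)))
    c=viewer.camera_info(n); print(n,{k:np.round(v,3).tolist() for k,v in c.items()})
E
```

```text
pics
{'t': 0.0, 'joints': [1.128, 0.468, -0.012, 1.604, 0.006, 1.071, -0.056], 'joint_velocities': [0.0, -0.002, -0.0, 0.001, -0.0, 0.0, 0.0], 'joint_torque': [0.0, -52.058, -0.012, -24.376, -0.057, 0.017, 0.0], 'tcp_pos': [252.665, -598.243, 213.612], 'tcp_rot': [2.002, 0.407, -2.003], 'contact_force': [-0.506, -0.235, -0.108], 'wrist_torque': [0.004, -0.01, -0.012], 'grip_width': 1.004}
scene {'camera_matrix': [[427.949, 0.0, 254.667], [0.0, 427.949, 197.371], [0.0, 0.0, 1.0]], 'R': [[-0.696, -0.718, -0.008], [-0.458, 0.452, -0.765], [0.553, -0.529, -0.643]], 't': [381.648, 307.805, 1091.261]}
top {'camera_matrix': [[439.622, 0.0, 258.507], [0.0, 439.622, 185.1], [0.0, 0.0, 1.0]], 'R': [[-0.214, -0.977, -0.011], [-0.806, 0.183, -0.563], [0.551, -0.112, -0.827]], 't': [120.455, 501.908, 1515.882]}
wrist {'camera_matrix': [[333.804, 0.0, 255.323], [0.0, 333.804, 190.253], [0.0, 0.0, 1.0]], 'R': [[0.389, -0.921, -0.0], [-0.896, -0.378, 0.233], [-0.215, -0.091, -0.972]], 't': [-649.713, -26.506, 389.266]}
```

View pics/scene0.png

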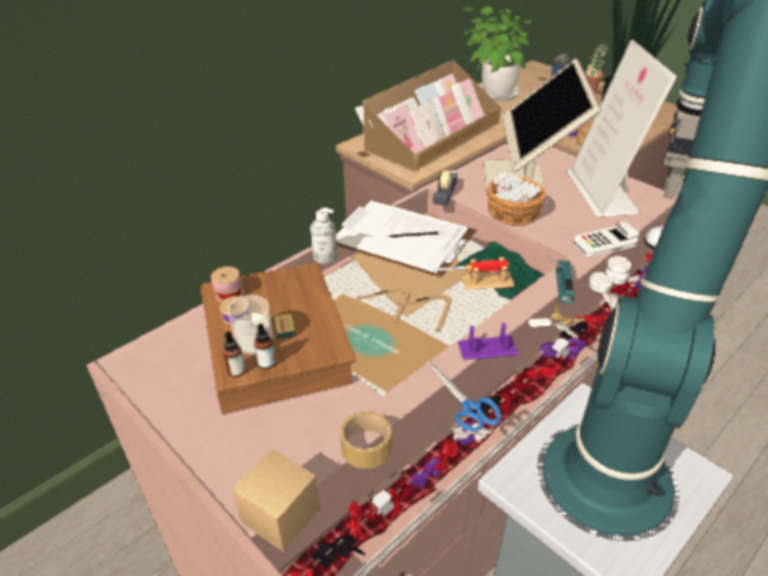

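View pics/top0.png

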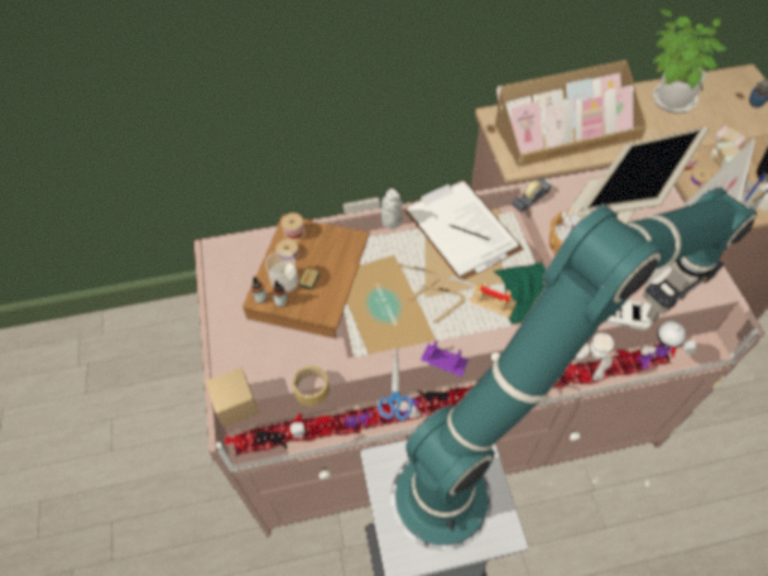

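View pics/wrist0.png

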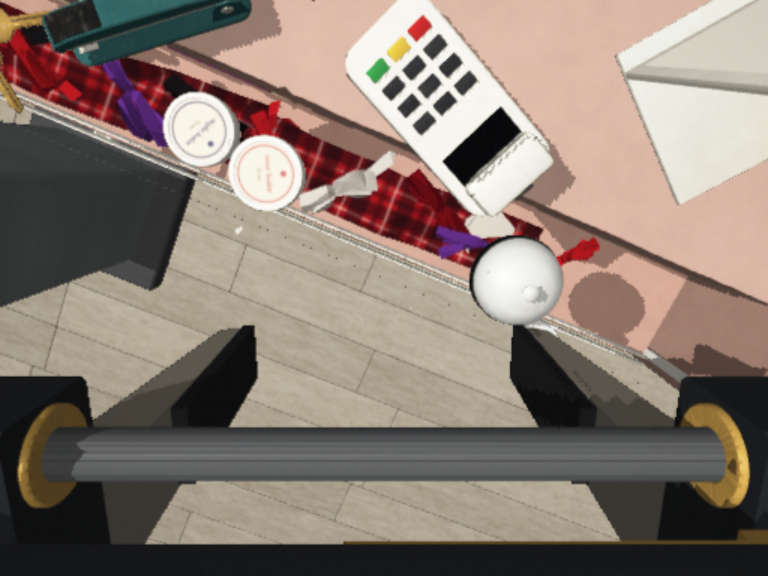

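The hook is the red handle in the pale rest at scene (488,267) and top (495,293). Things that could be mistaken for it are the empty purple rest at scene (488,345), the red crinkle strip along the front edge at (560,350), and the pen at (415,235). I choose the red handle in the pale rest and will check it in a crop. The riser is the brown block at scene (285,330).

```bash
cat > h.py <<'E'
from cell import robot, grip, kin, viewer
import cv2,numpy as np
from scipy.spatial.transform import Rotation as Ro
def cam(n):
    c=viewer.camera_info(n); return np.array(c["camera_matrix"]),np.array(c["R"]),np.array(c["t"])
def w(n,p):
    K,R,t=cam(n); return R.T@(np.array(p)-t)
def px(n,X):
    K,R,t=cam(n); q=(np.atleast_2d(X)@R.T+t)@K.T; return q[:,:2]/q[:,2:]
def onplane(n,uv,z):
    K,R,t=cam(n); d=np.linalg.inv(K)@np.c_[np.atleast_2d(uv),np.ones(len(np.atleast_2d(uv)))].T
    d=(R.T@d).T; c=-R.T@t; s=(z-c[2])/d[:,2:]; return c+d*s
E
python3 - <<'E'
from h import *
ims={}
for n in ["scene","top"]:
    im=viewer.read_camera(n); ims[n]=im
    for nm in ["riser","rail_middle","pull_hook","hook_rest","candle_jar","oil_1","gel_bottle","stapler"]:
        for d in viewer.pinpoint(nm,n)[:3]: print(n,nm,round(d["confidence"],2),np.round(w(n,d["at"]),1))
s=ims["scene"]; t=ims["top"]
a=cv2.resize(s[150:250,280:400],(720,600),interpolation=cv2.INTER_CUBIC); cv2.imwrite("pics/c1.png",a[:,:,::-1])
a=cv2.resize(t[130:240,150:370],(800,400),interpolation=cv2.INTER_CUBIC); cv2.imwrite("pics/c2.png",a[:,:,::-1])
E
```

```text
scene riser 0.77 [600.1  86.4   6.8]
scene pull_hook 0.49 [ 477.6 -277.6   45.9]
scene hook_rest 0.88 [ 338.7 -101.4    1.1]
scene hook_rest 0.79 [ 479.3 -270.1    2.8]
scene candle_jar 0.83 [622.4 272.7  73.7]
scene oil_1 0.62 [588.5 342.8  76.9]
scene oil_1 0.52 [563.  290.5  72.3]
scene gel_bottle 0.8 [817.9 -65.8   3.3]
scene stapler 0.58 [ 346.7 -387.6    1.8]
top riser 0.74 [5.976e+02 8.640e+01 5.000e-01]
top pull_hook 0.42 [ 482.3 -277.2   43.4]
top hook_rest 0.78 [ 4.754e+02 -2.770e+02  4.000e-01]
top hook_rest 0.68 [ 3.403e+02 -9.740e+01  2.000e-01]
top candle_jar 0.61 [622.  270.9  72.4]
top oil_1 0.71 [581.8 340.1  67.9]
top oil_1 0.66 [562.1 288.8  69.7]
top gel_bottle 0.59 [ 8.175e+02 -6.800e+01 -4.000e-01]
```

View pics/c1.png

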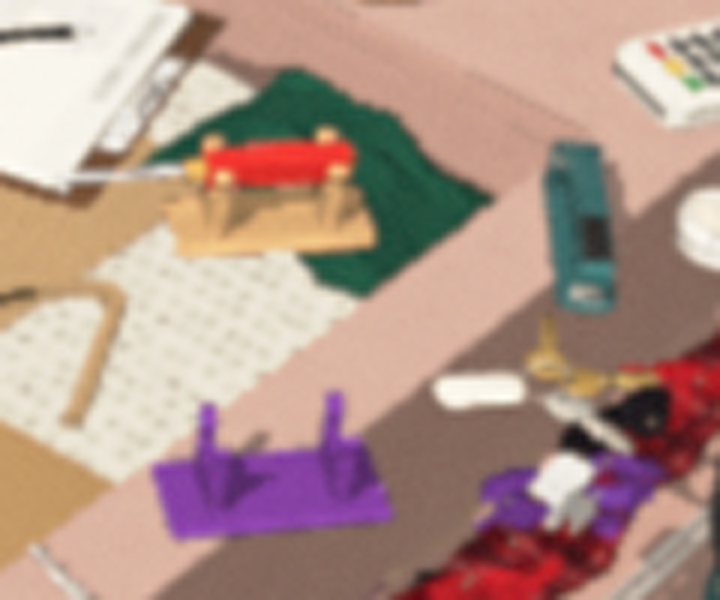

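View pics/c2.png

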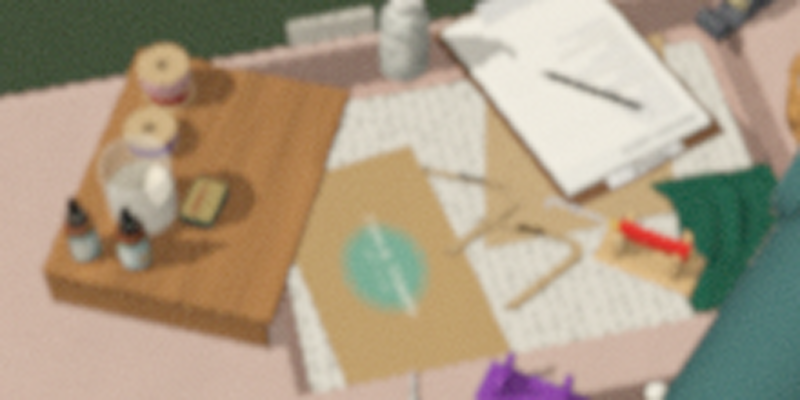

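```bash
python3 - <<'E'
from h import *
a=onplane("top",[[299.9,185],[339,201]],45); print(a, (a[0]-a[1])/np.linalg.norm(a[0]-a[1]))
# riser top corners from crop2
c=np.array([[348,90],[270,325],[50,270],[138,52]])/3.636+[150,130]
b=onplane("top",c,72); print(b); 
for i in range(4): print(np.linalg.norm(b[i]-b[(i+1)%4]), np.degrees(np.arctan2(*(b[(i+1)%4]-b[i])[1::-1])))
K,R,t=cam("wrist"); o=robot.observe(); T=Ro.from_rotvec(o["tcp_rot"]).as_matrix()
print("T",T.round(2)); print("cam in tool",T.T@(-R.T@t-o["tcp_pos"]), "axes",(R@T).round(3))
yaw=np.arctan2(*(a[0]-a[1])[1::-1])
for s in (1,-1):
    y=s*np.array([-np.sin(yaw),np.cos(yaw),0]); x=np.array([0,0,-1.]); M=np.c_[x,y,np.cross(x,y)]
    for p in ([480,-277,26],[480,-277,150],[600,0,60]): print(s,np.degrees(yaw),kin.ik(p,Ro.from_matrix(M).as_rotvec()))
E
```

```text
[[ 552.49958596 -172.27129438   45.        ]
 [ 443.2676022  -303.9140966    45.        ]] [0.63856024 0.76957184 0.        ]
[[735.27270941  16.51170708  72.        ]
 [445.51150608 159.05468467  72.        ]
 [565.15841042 379.2119461   72.        ]
 [846.78502459 248.03473006  72.        ]]
322.9242255049691 153.80592387534261
250.56855644685956 61.47764107379593
310.67830921196116 -24.975358001895067
256.9784166243344 -115.71764113428006
T [[-0.    0.39 -0.92]
 [-0.   -0.92 -0.39]
 [-1.    0.    0.  ]]
cam in tool [-1.70858134e+02 -4.13811957e-02 -6.48141018e+01] axes [[-0.001  1.     0.   ]
 [-0.233 -0.001  0.972]
 [ 0.972  0.001  0.233]]
1 50.31545633581857 [ 1.34206726  1.15521512 -1.33804917  1.90369292  1.23309563  1.23304868
  1.99473908]
1 50.31545633581857 [ 1.35976934  0.84794747 -1.3243854   1.84366166  0.89109944  1.20848902
  2.18796998]
1 50.31545633581857 [ 0.77454161  1.11961525 -1.33654883  1.78064233  1.15840196  1.27120379
  1.55997692]
-1 50.31545633581857 [ 0.6167387   0.58650336 -0.19470909  1.94736454  0.18416925  0.62455391
 -0.38866424]
-1 50.31545633581857 [ 0.65792271  0.40186964 -0.24187131  1.88453966  0.1229394   0.8694453
 -0.33752534]
-1 50.31545633581857 [ 0.24322781  0.62141284 -0.39756661  1.81337572  0.3289612   0.77221973
 -1.01824795]
```

```bash
cat >> h.py <<'E'
def rot(yaw,tilt=0):
    """tool down, hook-x direction yaw, camera on +h side; tilt>0: fingers point forward (toward +h)"""
    h=np.array([np.cos(yaw),np.sin(yaw),0]); l=np.array([-np.sin(yaw),np.cos(yaw),0])
    x=np.cos(tilt)*np.array([0,0,-1.])+np.sin(tilt)*h; y=-l
    return Ro.from_matrix(np.c_[x,y,np.cross(x,y)]).as_rotvec()
E
python3 - <<'E'
from h import *
yaw=np.radians(50.3)
robot.movep([465,-295,190],rot(yaw))
im=viewer.read_camera("wrist"); cv2.imwrite("pics/w1.png",cv2.resize(im[:,:,::-1],(768,576)))
for nm in ["pull_hook","hook_rest"]:
    for d in viewer.pinpoint(nm,"wrist")[:3]: print(nm,round(d["confidence"],2),np.round(w("wrist",d["at"]),1))
m=viewer.silhouettes("pull_hook","wrist"); print([(d["confidence"],d["mask"].sum()) for d in m])
np.save("hm.npy",m[0]["mask"]) if m else 0
o=robot.observe(); print(o["t"],o["tcp_pos"],o["contact_force"])
E
```

```text
pull_hook 0.94 [ 479.5 -274.4   49.6]
hook_rest 0.72 [ 477.2 -273.4   -3.4]
[(0.75, np.int64(2388)), (0.53, np.int64(3713))]
2.6417 [ 464.4692019  -296.27416766  189.94592291] [0.80444323 0.4332318  0.10982766]
```

View pics/w1.png

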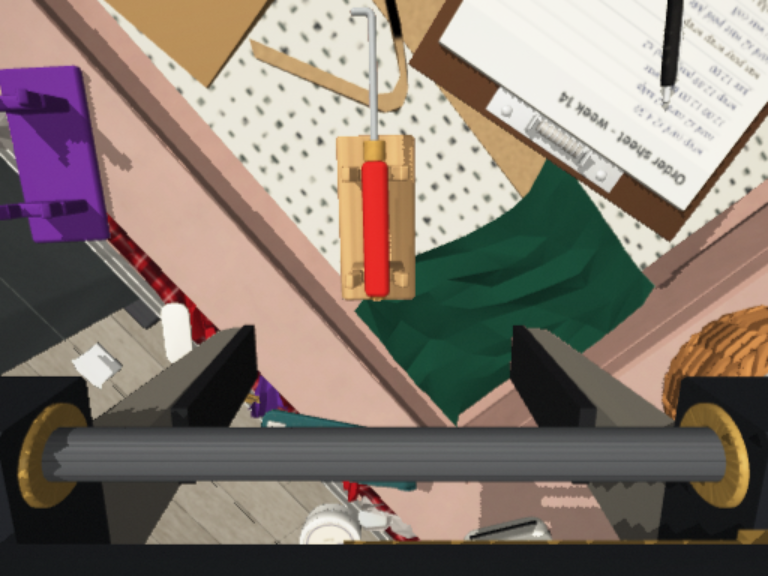

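The picture shows the red handle at (376,228) in the pale rest, the rod running up to (370,20) with the bent tip pointing left at (355,12). The purple rest is at (50,155) and is not used. Next I fit the handle.

```bash
python3 - <<'E'
from h import *
im=cv2.imread("pics/w1.png"); b,g,r=[im[:,:,i].astype(int) for i in range(3)]
m=(r>150)&(g<90)&(b<90); m[:150]=0;m[310:]=0;m[:,:350]=0;m[:,400:]=0
v,u=np.nonzero(m); rect=cv2.minAreaRect(np.c_[u,v].astype(np.float32)); print(rect, u.min(),u.max(),v.min(),v.max())
# centre line of red by row
rows=np.array([(u[v==k].mean(),k,u[v==k].min(),u[v==k].max()) for k in np.unique(v)]); print(rows[::20].round(1))
s=512/768.
f=lambda p:(np.array(p)+.5)*s-.5
P=onplane("wrist",f([[rows[8:-8,0][:20].mean(),rows[8:28,1].mean()],[rows[-28:-8,0].mean(),rows[-28:-8,1].mean()]]),56)
print(P,np.degrees(np.arctan2(*(P[0]-P[1])[1::-1])))
ends=onplane("wrist",f([[rows[0,0],v.min()-.5],[rows[-1,0],v.max()+.5]]),56); print(ends,ends.mean(0),np.linalg.norm(ends[0]-ends[1]))
# rod
Q=onplane("wrist",f([[374,130],[371,30]]),45);print(Q,np.degrees(np.arctan2(*(Q[1]-Q[0])[1::-1])))
E
```

```text
((375.3278503417969, 228.121337890625), (136.05799865722656, 26.562467575073242), 88.51213073730469) 361 389 160 296
[[379.  160.  378.  380. ]
 [374.  180.  362.  386. ]
 [374.5 200.  363.  386. ]
 [374.5 220.  363.  386. ]
 [376.  240.  364.  388. ]
 [376.  260.  364.  388. ]
 [375.5 280.  364.  387. ]]
[[ 497.22326323 -248.3343725    56.        ]
 [ 458.55766754 -296.31918964   56.        ]] 51.1385454831065
[[ 506.38583856 -242.45023477   56.        ]
 [ 451.76149834 -305.77316048   56.        ]] [ 479.07366845 -274.11169762   56.        ] 83.62781514097493
[[ 515.17751215 -227.14871821   45.        ]
 [ 549.45241172 -183.75064127   45.        ]] 51.699053880800975
```

```bash
python3 - <<'E'
from h import *
yaw=np.radians(64); h=np.array([np.cos(yaw),np.sin(yaw),0]); O=np.array([599,86.4,0])
robot.movep(O-65*h+[0,0,190],rot(yaw))
im=viewer.read_camera("wrist"); cv2.imwrite("pics/w2.png",im[:,:,::-1])
c=cam("wrist"); np.savez("w2.npz",K=c[0],R=c[1],t=c[2])
for d in viewer.pinpoint("riser","wrist")[:3]: print(round(d["confidence"],2),np.round(w("wrist",d["at"]),1))
o=robot.observe(); print(o["t"],o["tcp_pos"])
for tl in (50,60,70):
  for D in (80,110,140,170):
    for z in (70,100): 
        q=kin.ik(O-D*h+[0,0,z],rot(yaw,np.radians(tl))); print(tl,D,z,None if q is None else np.round(q,2))
E
```

```text
4.025 [570.56421377  25.70714641 189.88689017]
50 80 70 [ 1.08  0.92 -0.91  2.05 -0.47  0.43  0.41]
50 80 100 [ 1.08  0.84 -0.9   2.05 -0.54  0.49  0.43]
50 110 70 [ 1.13  0.91 -0.89  2.05 -0.48  0.48  0.45]
50 110 100 [ 1.12  0.82 -0.87  2.05 -0.56  0.54  0.47]
50 140 70 [ 1.16  0.89 -0.86  2.04 -0.49  0.54  0.49]
50 140 100 [ 1.15  0.81 -0.84  2.04 -0.56  0.6   0.52]
50 170 70 [ 1.2   0.87 -0.83  2.03 -0.49  0.59  0.54]
50 170 100 [ 1.18  0.79 -0.8   2.04 -0.57  0.66  0.56]
60 80 70 [ 1.19  1.09 -0.97  2.03 -0.52  0.47  0.57]
60 80 100 [ 1.18  1.   -0.96  2.04 -0.61  0.52  0.6 ]
60 110 70 [ 1.23  1.06 -0.94  2.03 -0.52  0.53  0.6 ]
60 110 100 [ 1.21  0.97 -0.92  2.04 -0.62  0.58  0.64]
60 140 70 [ 1.26  1.04 -0.9   2.02 -0.53  0.59  0.63]
60 140 100 [ 1.24  0.95 -0.88  2.03 -0.63  0.65  0.67]
60 170 70 [ 1.29  1.02 -0.86  2.01 -0.53  0.65  0.67]
60 170 100 [ 1.26  0.92 -0.82  2.02 -0.64  0.72  0.71]
70 80 70 [ 1.27  1.25 -1.    2.   -0.53  0.53  0.69]
70 80 100 [ 1.26  1.17 -1.    2.02 -0.62  0.56  0.72]
70 110 70 [ 1.31  1.23 -0.97  2.   -0.52  0.59  0.7 ]
70 110 100 [ 1.29  1.14 -0.96  2.01 -0.63  0.63  0.74]
70 140 70 [ 1.34  1.2  -0.94  1.98 -0.53  0.66  0.73]
70 140 100 [ 1.32  1.11 -0.91  2.   -0.64  0.71  0.77]
70 170 70 [ 1.36  1.17 -0.9   1.97 -0.53  0.73  0.75]
70 170 100 [ 1.33  1.07 -0.86  1.98 -0.65  0.78  0.8 ]
```

View pics/w2.png

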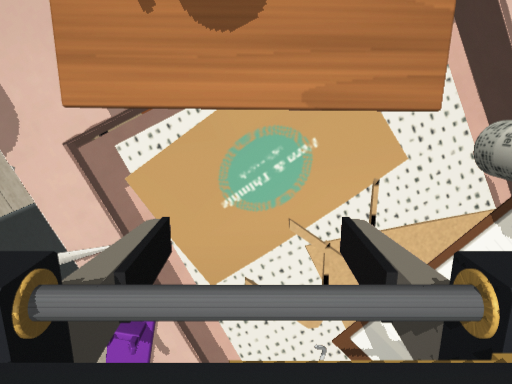

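The ledge's front edge runs from about (62,106) to (440,109), nearly square to the hand. There is nothing in front of the alcove but flat papers.

```bash
python3 - <<'E'
from h import *
im=cv2.imread("pics/w2.png").astype(float); 
for u in (100,250,400): print(u,im[100:114,u].round().astype(int).tolist())
for v in (60,95): print(v,[ (k,im[v,k].astype(int).tolist()) for k in list(range(54,66))],[ (k,im[v,k].astype(int).tolist()) for k in list(range(436,450))])
c=cv2.resize(im[80:125,30:130].astype(np.uint8),(800,360),interpolation=cv2.INTER_NEAREST); d=cv2.resize(im[80:125,370:470].astype(np.uint8),(800,240),interpolation=cv2.INTER_NEAREST)
cv2.imwrite("pics/w2c.png",np.r_[c,d])
P=onplane("wrist",[[62,106],[440,109]],72); print(P,np.linalg.norm(P[0]-P[1]),P.mean(0),np.degrees(np.arctan2(*(P[0]-P[1])[1::-1]))-90)
E
```

```text
100 [[63, 109, 170], [61, 108, 167], [64, 111, 172], [66, 116, 178], [65, 115, 174], [54, 94, 146], [40, 68, 108], [67, 86, 116], [140, 159, 194], [169, 187, 222], [167, 185, 221], [167, 185, 222], [167, 185, 221], [168, 185, 222]]
250 [[64, 113, 175], [65, 114, 175], [66, 116, 179], [68, 117, 182], [69, 119, 184], [67, 116, 181], [62, 108, 170], [50, 86, 136], [37, 67, 104], [54, 89, 123], [99, 158, 201], [99, 157, 200], [100, 158, 201], [99, 157, 200]]
400 [[61, 106, 166], [59, 102, 163], [59, 102, 160], [59, 102, 160], [59, 102, 159], [59, 103, 159], [59, 101, 159], [57, 98, 155], [50, 88, 138], [40, 70, 110], [35, 58, 88], [123, 139, 152], [228, 237, 240], [227, 237, 240]]
60 [(54, [163, 181, 216]), (55, [160, 179, 215]), (56, [130, 156, 197]), (57, [53, 93, 148]), (58, [56, 99, 155]), (59, [58, 101, 159]), (60, [58, 100, 158]), (61, [58, 100, 158]), (62, [58, 100, 158]), (63, [58, 100, 158]), (64, [57, 100, 157]), (65, [57, 100, 158])] [(436, [62, 108, 168]), (437, [62, 108, 166]), (438, [61, 107, 167]), (439, [62, 107, 166]), (440, [61, 106, 166]), (441, [61, 107, 167]), (442, 
[... 247 characters left out ...]
22]), (57, [169, 185, 222]), (58, [168, 185, 222]), (59, [168, 185, 222]), (60, [155, 175, 215]), (61, [70, 114, 175]), (62, [64, 114, 176]), (63, [65, 116, 180]), (64, [67, 119, 181]), (65, [66, 117, 181])] [(436, [62, 109, 168]), (437, [61, 109, 168]), (438, [61, 108, 168]), (439, [62, 109, 169]), (440, [61, 108, 168]), (441, [59, 105, 163]), (442, [109, 138, 172]), (443, [226, 236, 239]), (444, [226, 236, 239]), (445, [225, 235, 238]), (446, [217, 231, 234]), (447, [203, 220, 223]), (448, [204, 220, 223]), (449, [217, 230, 233])]
[[455.39889412 158.22748775  72.        ]
 [739.00252731  15.8930654   72.        ]] 317.3170473569495 [597.20071072  87.06027658  72.        ] 63.34893262562369
```

View pics/w2c.png

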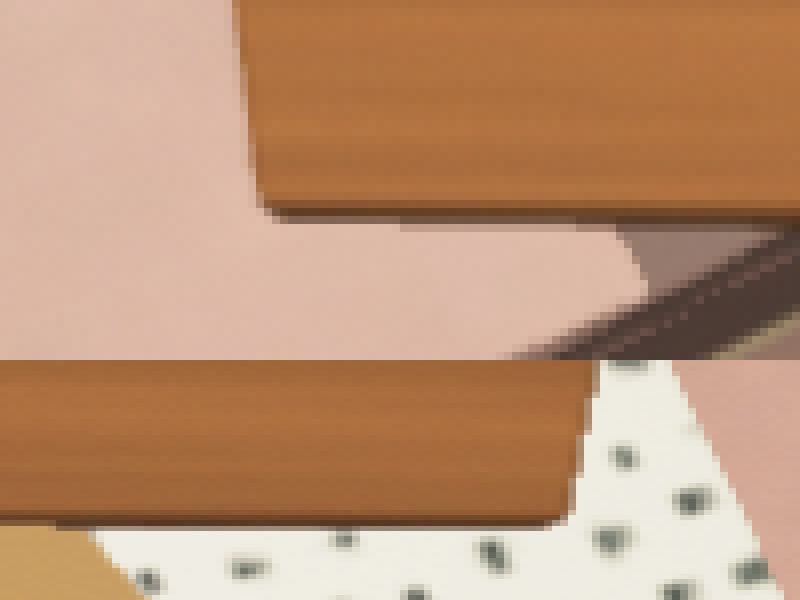

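```bash
python3 - <<'E'
from h import *
P=onplane("wrist",[[62,106.7],[439.8,111.2]],72); yaw=np.arctan2(*(P[0]-P[1])[1::-1])-np.pi/2
print(P.mean(0),np.degrees(yaw),np.linalg.norm(P[0]-P[1]))
h=np.array([np.cos(yaw),np.sin(yaw),0]);l=np.array([-h[1],h[0],0]); O=P.mean(0)*[1,1,0]
r=rot(yaw,np.radians(55))
robot.movep(O-165*h+15*l+[0,0,130],r)
robot.servo_line(O-165*h+15*l+[0,0,60],200)
im=viewer.read_camera("wrist"); cv2.imwrite("pics/w3.png",im[:,:,::-1])
for nm in ["riser","rail_middle","stock_drawer"]:
  for d in viewer.pinpoint(nm,"wrist")[:3]:
    X=w("wrist",d["at"]); print(nm,round(d["confidence"],2),np.round(X,1),"riser frame",np.round([(X-O)@h,(X-O)@l,X[2]],1))
c=cam("wrist"); np.savez("w3.npz",K=c[0],R=c[1],t=c[2],O=O,yaw=yaw)
o=robot.observe(); print(o["t"],o["tcp_pos"],o["contact_force"])
E
```

```text
[596.67217686  85.99980178  72.        ] 63.126801069608156 317.4719865024327
rail_middle 0.62 [630.7 144.4  33.7] riser frame [67.5 -4.  33.7]Traceback (most recent call last):
  File "<stdin>", line 10, in <module>
ValueError: it knows: candle_jar, gel_bottle, hook_rest, oil, pull_hook, rail_middle, rest_seat, riser, stapler
```

View pics/w3.png

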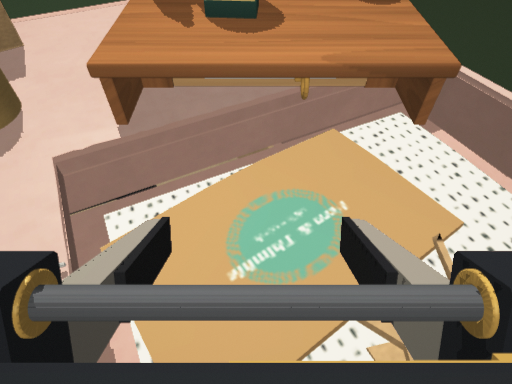

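The brass eye shows under the ledge at about (305,85), right of the alcove's middle. I enlarge it to measure.

```bash
python3 - <<'E'
import cv2
im=cv2.imread("pics/w3.png"); cv2.imwrite("pics/w3c.png",cv2.resize(im[50:130,80:460][:, :],(798,168),interpolation=cv2.INTER_CUBIC))
cv2.imwrite("pics/w3d.png",cv2.resize(im[55:110,260:350],(800,489),interpolation=cv2.INTER_NEAREST))
from h import *
z=np.load("w3.npz") if 0 else None
c=cam("wrist");print(np.round(-c[1].T@c[2],1))
O=np.array([596.67,86,0]);yaw=np.radians(63.13);h=np.array([np.cos(yaw),np.sin(yaw),0]);l=np.array([-h[1],h[0],0])
W=lambda x,y,z:O+x*h+y*l+np.array([0,0,z])
print("ledge lower",px("wrist",[W(0,160,58),W(0,-160,58)]).round(1),"upper",px("wrist",[W(0,160,72),W(0,-160,72)]).round(1))
for d in (0,5,10):
  print(d,"drawerbottom corners",px("wrist",[W(80-d,108,2),W(80-d,-108,2)]).round(1),"eye bottom",px("wrist",[W(47-d,y,16) for y in (-45,-20,0)]).round(1).tolist())
E
```

```text
[ 462.7 -145.1  213.1]
ledge lower [[ 89.4  78.7]
 [454.2  80.1]] upper [[ 83.3  63.6]
 [461.6  65.1]]
0 drawerbottom corners [[174.8  86.4]
 [360.7  87.1]] eye bottom [[311.2, 92.1], [287.8, 92.0], [269.0, 91.9]]
5 drawerbottom corners [[174.1  88.8]
 [361.6  89.5]] eye bottom [[311.7, 94.7], [288.1, 94.6], [269.1, 94.5]]
10 drawerbottom corners [[173.4  91.2]
 [362.5  91.9]] eye bottom [[312.3, 97.4], [288.4, 97.3], [269.2, 97.2]]
```

View pics/w3c.png

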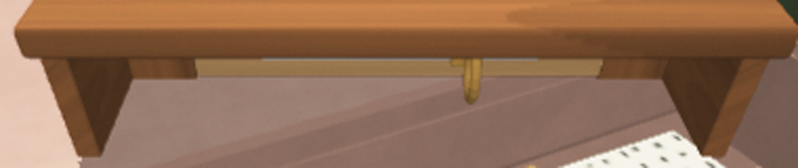

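View pics/w3d.png

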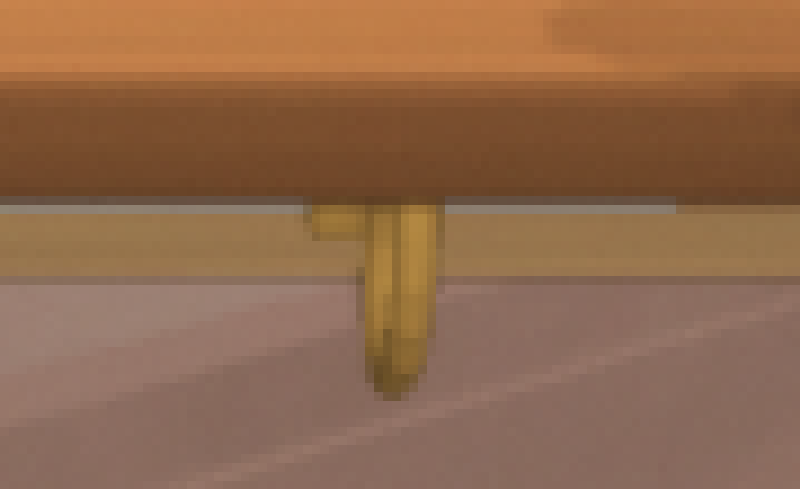

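```bash
python3 - <<'E'
from h import *
O=np.array([596.67,86,0]);yaw=np.radians(63.13);h=np.array([np.cos(yaw),np.sin(yaw),0]);l=np.array([-h[1],h[0],0])
W=lambda x,y,z:O+x*h+y*l+np.array([0,0,z])
th=np.linspace(0,2*np.pi,400)
for d in (0,5,10):
  for y in (-36,-40):
    C=[W(47-d+15*np.cos(a),y,31+15*np.sin(a)) for a in th]; p=px("wrist",C); i=p[:,1].argmax(); 
    print(d,y,"eye low",p[i].round(1),"back/front extents",p[:,0].min().round(1),p[:,0].max().round(1))
  print("rail ends z25",px("wrist",[W(80-d,71,25),W(80-d,-71,25)]).round(1).tolist(),"drawer z8",px("wrist",[W(80-d,108,8),W(80-d,-108,8)]).round(1).tolist())
print(cam("wrist")[1].round(2))
E
```

```text
0 -36 eye low [303.8  94.3] back/front extents 302.3 306.7
0 -40 eye low [307.6  94.4] back/front extents 306.0 310.7
rail ends z25 [[204.5, 68.0], [332.4, 68.5]] drawer z8 [[173.9, 81.8], [362.0, 82.5]]
5 -36 eye low [304.2  97. ] back/front extents 302.7 307.2
5 -40 eye low [308.1  97.1] back/front extents 306.5 311.3
rail ends z25 [[204.0, 70.3], [333.1, 70.8]] drawer z8 [[173.2, 84.1], [362.9, 84.8]]
10 -36 eye low [304.7  99.8] back/front extents 303.2 307.7
10 -40 eye low [308.6  99.8] back/front extents 307.0 311.8
rail ends z25 [[203.6, 72.7], [333.8, 73.2]] drawer z8 [[172.4, 86.5], [363.8, 87.2]]
[[ 0.89 -0.45  0.  ]
 [-0.34 -0.67 -0.66]
 [ 0.3   0.59 -0.75]]
```

```bash
python3 - <<'E'
from h import *
im=cv2.imread("pics/w3.png").astype(float).sum(2)
def edge(u,a,b,sgn):
    c=im[a:b,u-2:u+3].mean(1); g=np.diff(c)*sgn; i=g.argmax(); 
    s=g[max(i-1,0):i+2]; return a+i+.5+ (s@np.arange(-1,len(s)-1))/s.sum()
us=np.arange(185,295,5)
E1=[edge(u,82,92,-1) for u in us]; print(np.round(E1,1))
us2=np.r_[np.arange(185,295,10),np.arange(320,360,10)]
L=[edge(u,72,82,1) for u in us2]; print(np.round(L,2),np.polyfit(us2,L,1))
us3=np.arange(120,440,20); U=[edge(u,56,70,-1) for u in us3]; print(np.round(U,2),np.polyfit(us3,U,1))
O=np.array([596.67,86,0])
for deg in (62,63.13,64,65):
    yaw=np.radians(deg);h=np.array([np.cos(yaw),np.sin(yaw),0]);l=np.array([-h[1],h[0],0])
    p=px("wrist",[O+s*150*l+[0,0,z] for z in (58,72) for s in (1,-1)]); print(deg,(p[1]-p[0])[1]/(p[1]-p[0])[0],(p[3]-p[2])[1]/(p[3]-p[2])[0])
E
```

```text
[86.7 86.7 86.6 86.6 86.7 86.6 86.5 86.5 86.7 86.6 80.9 86.5 86.5 86.6
 86.6 86.7 86.6 86.7 86.6 86.6 86.5 86.6]
[77.76 77.77 77.2  76.93 76.92 76.93 76.95 76.96 76.98 76.93 76.97 77.01
 76.93 77.81 77.77] [3.49493616e-04 7.70951662e+01]
[63.44 63.4  63.38 63.35 62.88 62.88 62.8  62.8  62.79 62.84 62.91 62.64
 62.82 62.77 62.69 62.66] [-2.50175736e-03  6.36168126e+01]
62 0.014319889304810518 0.01383753258900277
63.13 0.003873846419002988 0.003980987088158757
64 -0.004177357985159312 -0.0036162269233642745
65 -0.013446237306349562 -0.012362841863504725
```

```bash
python3 - <<'E'
from h import *
yaw=np.radians(51.3)
o=robot.observe(); p=np.array(o["tcp_pos"]); robot.servo_line(p+[0,0,90],250)
grip(0.55,20)
H=np.array([479.0,-274.0,0])
robot.movep(H+[0,0,120],rot(yaw))
o=robot.observe(); e=H+[0,0,120]-np.array(o["tcp_pos"]); print(e,o["t"],o["contact_force"])
robot.servo_line(H+[e[0],e[1],29.5+e[2]],120)
o=robot.observe(); print(o["tcp_pos"],o["contact_force"])
grip(0.0,40)
o=robot.observe(); print(o["t"],o["tcp_pos"],o["contact_force"],o["grip_width"]*92)
im=viewer.read_camera("wrist"); cv2.imwrite("pics/w4.png",im[:,:,::-1])
E
```

```text
[ 0.68694176 -0.87003783  0.60807651] 8.225 [-0.25425296  0.08495364  0.31664839]
[ 480.12912809 -275.04514631   30.54129934] [-0.22809942  0.15137572 -0.79939351]
9.7417 [ 479.37239584 -274.68350174   30.27666608] [-3.41770442  1.31305173  4.27589487] 15.634608167210502
```

View pics/w4.png

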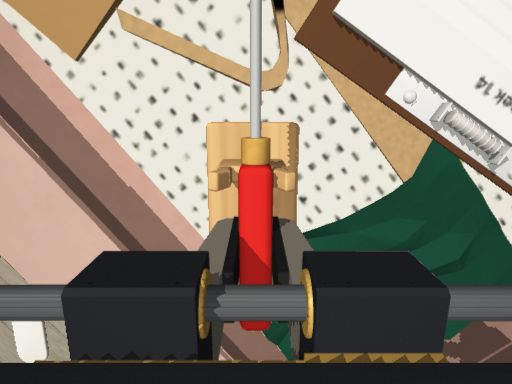

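Handle held squarely: it sits between the pads at (256,250), with the rod vertical at u=256. Next I lift and move to a spot in front of the alcove.

```bash
cat >> h.py <<'E'
YR=np.radians(63.5); HR=np.array([np.cos(YR),np.sin(YR),0]); LR=np.array([-HR[1],HR[0],0])
EYE=np.array([645.1,103.0,0])
ZO=-14.7   # tcp z - hook z
def tgt(dx,dy,z):  # tcp so that tip axis is dx along riser x from eye centre, rod axis dy from eye plane, hook height z
    return EYE+HR*(dx-125)+LR*dy+np.array([0,0,z+ZO])
def ob():
    o=robot.observe(); p=np.array(o["tcp_pos"]); f=np.array(o["contact_force"]); return o["t"],p,f
def rel(p):
    q=p-EYE; return np.round([q@HR+125,q@LR,p[2]-ZO],2)
def rf(f): return np.round([f@HR,f@LR,f[2]],2)
E
python3 - <<'E'
from h import *
t,p,f=ob(); robot.servo_line([p[0],p[1],125],120)
t,p,f=ob(); print(t,p,rf(f))
robot.movep(tgt(-75,-26,110),rot(YR))
t,p,f=ob(); print(t,rel(p),rf(f))
T=tgt(-75,-26,31); e=tgt(-75,-26,110)-p
robot.servo_line(T+e,120)
t,p,f=ob(); print(t,rel(p),rf(f), np.degrees(Ro.from_matrix(Ro.from_rotvec(rot(YR)).as_matrix().T@Ro.from_rotvec(robot.observe()["tcp_rot"]).as_matrix()).magnitude()))
im=viewer.read_camera("wrist"); cv2.imwrite("pics/w5.png",im[:,:,::-1])
im=viewer.read_camera("top"); cv2.imwrite("pics/t5.png",cv2.resize(im[120:250,140:340,::-1],(800,520)))
E
```

```text
10.7333 [ 478.81743906 -274.50351786  124.25847391] [ 0.1   0.21 -0.82]
11.6 [-77.16 -26.31 109.54] [-0.71  0.11 -2.  ]
12.4083 [-72.8  -26.26  31.99] [ 0.38 -0.11 -1.53] 0.060230746716591545
```

View pics/w5.png

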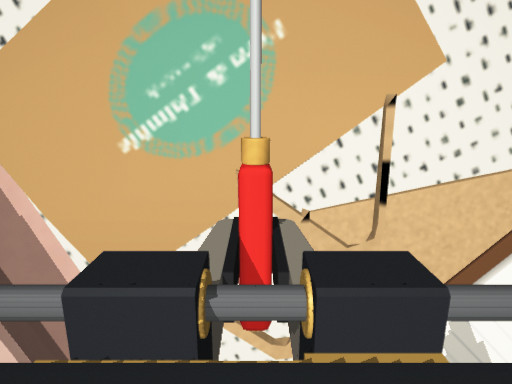

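View pics/t5.png

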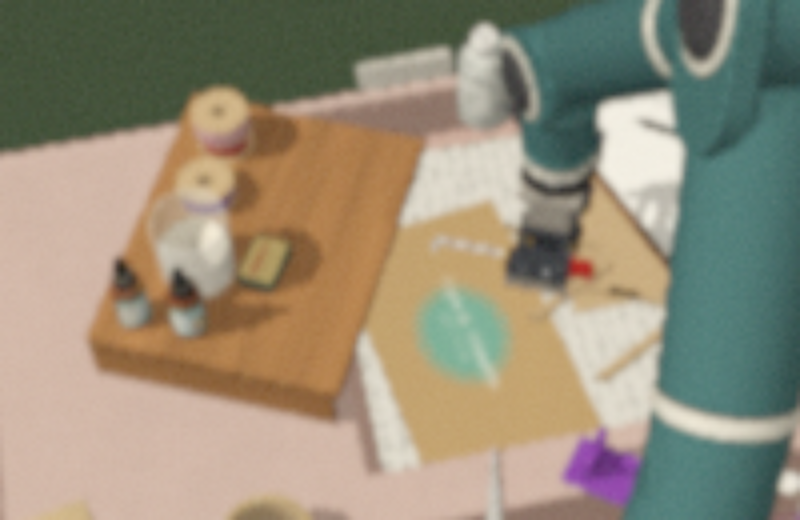

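```bash
python3 - <<'E'
from h import *
robot.hold(0.2); t,p,f=ob(); f0=f.copy(); print(t,rel(p),rf(f))
for dx in (-50,-25,0):
    robot.servo_line(tgt(dx,-26,31),50)
    t,p,f=ob(); print(t,rel(p),rf(f-f0))
    if np.linalg.norm(f-f0)>4: break
robot.hold(0.2); t,p,f=ob(); print(t,rel(p),rf(f),rf(f-f0))
E
```

```text
12.7083 [-72.74 -26.11  32.1 ] [ 0.57  0.18 -1.64]
13.3167 [-49.84 -25.86  30.87] [-0.9  -0.04 -0.38]
13.9667 [-24.99 -25.88  30.89] [ 0.11 -0.44  0.35]
14.6167 [-3.000e-02 -2.586e+01  3.088e+01] [-0.86 -0.35 -0.09]
14.8167 [ -0.45 -26.08  30.95] [ 0.62 -0.26 -1.65] [ 0.06 -0.45 -0.02]
```

```bash
python3 - <<'E'
from h import *
f0=np.mean([ob()[2] for _ in range(5)],0)
dy=-26
while dy<3:
    dy+=1.5 if dy<-11 else 1
    robot.servo_line(tgt(0,dy,31),25)
    robot.hold(0.04)
    t,p,f=ob(); r=rf(f-f0); print(round(t,2),dy,rel(p),r)
    if abs(r[1])>1.2: 
        robot.hold(0.1); t,p,f=ob(); r=rf(f-f0); print("chk",r,rel(p))
        if abs(r[1])>1.0: break
E
```

```text
15.11 -24.5 [ -0.08 -24.47  31.03] [-0.71 -0.68  0.92]
15.4 -23.0 [ 1.000e-02 -2.296e+01  3.103e+01] [-0.76  0.11  0.24]
15.69 -21.5 [ 1.000e-02 -2.145e+01  3.100e+01] [-0.84  0.3   0.55]
15.98 -20.0 [ 1.000e-02 -1.995e+01  3.100e+01] [-0.65 -0.67 -0.46]
16.27 -18.5 [ 2.000e-02 -1.844e+01  3.100e+01] [-0.56 -0.53 -0.35]
16.57 -17.0 [ 2.000e-02 -1.697e+01  3.102e+01] [-1.83 -0.09 -0.5 ]
16.86 -15.5 [ -0.   -15.44  30.99] [-0.87  1.    0.09]
17.15 -14.0 [ 2.000e-02 -1.394e+01  3.099e+01] [-0.55  0.43 -0.69]
17.44 -12.5 [ 1.000e-02 -1.246e+01  3.102e+01] [-0.78  0.14  0.57]
17.73 -11.0 [ 1.000e-02 -1.096e+01  3.101e+01] [-1.09 -0.39  0.56]
18.02 -10.0 [ 3.000e-02 -9.980e+00  3.101e+01] [-0.99  1.55 -0.14]
chk [-0.52 -0.15  0.13] [ -0. -10.  31.]
18.42 -9.0 [ 2.000e-02 -8.970e+00  3.099e+01] [-0.72  0.42  0.73]
18.71 -8.0 [ 0.   -7.98 31.02] [-0.32  0.81  0.49]
19.0 -7.0 [ 3.000e-02 -6.960e+00  3.102e+01] [-0.22 -0.06  0.15]
19.29 -6.0 [-1.000e-02 -5.950e+00  3.101e+01] [-0.54  0.02  0.66]
19.58 -5.0 [-2.00e-02 -4.98e+00  3.10e+01] [-0.71  0.45  0.29]
19.88 -4.0 [ 0.04 -3.96 31.01] [-0.93  0.    0.71]
20.17 -3.0 [ 1.000e-02 -3.040e+00  3.103e+01] [-0.03  0.46  0.13]
20.46 -2.0 [-0.06 -2.37 31.1 ] [-1.25 -1.24  0.61]
chk [-1.62 -1.74  1.09] [-0.05 -2.33 31.07]
```

Light side contact at dy≈-2.4, about 2.5 mm past where I expected it, and the tip went in without a bump. I back off a little and take up the slack slowly.

```bash
python3 - <<'E'
from h import *
f0=np.array([0,0,0]); b=np.mean([ob()[2] for _ in range(3)],0); print("raw",rf(b))
dy=-2.8
robot.servo_line(tgt(0,dy,31),15); t,p,f=ob(); print(round(t,2),rel(p),rf(f))
dx=0
while dx>-16:
    dx-=2
    robot.servo_line(tgt(dx,dy,31),12); t,p,f=ob(); print(round(t,2),dx,rel(p),rf(f))
    if np.hypot(*rf(f)[:2])>7: break
E
```

```text
raw [-1.   -2.01 -0.56]
20.81 [ 0.   -2.7  30.98] [ 0.86 -1.24 -1.15]
21.12 -2 [-2.11 -2.73 31.  ] [-0.41 -1.18 -0.1 ]
21.44 -4 [-4.29 -2.78 30.97] [-0.37 -0.99 -0.97]
21.76 -6 [-6.26 -2.78 30.98] [ 0.15 -0.82 -0.77]
22.07 -8 [-7.46 -2.79 31.09] [ 2.63 -0.33 -2.47]
22.39 -10 [-10.08  -2.8   31.04] [ 2.41  0.19 -2.46]
22.71 -12 [-12.27  -2.8   31.02] [ 1.51 -0.24 -1.2 ]
23.02 -14 [-14.3   -2.77  30.96] [ 1.77 -0.15 -0.11]
23.34 -16 [-16.26  -2.79  30.98] [ 0.75 -0.03 -1.91]
```

```bash
python3 - <<'E'
from h import *
dy=-2.8
for dx in (-22,-30,-40,-52,-64,-76,-88,-100,-110,-118,-124):
    robot.servo_line(tgt(dx,dy,31),25); t,p,f=ob(); print(round(t,2),dx,rel(p),rf(f))
    if np.hypot(*rf(f)[:2])>7: break
robot.hold(0.3);t,p,f=ob(); print(round(t,2),rel(p),rf(f))
im=viewer.read_camera("wrist"); cv2.imwrite("pics/w6.png",im[:,:,::-1])
im=viewer.read_camera("scene"); cv2.imwrite("pics/s6.png",cv2.resize(im[150:290,120:340,::-1],(792,504)))
E
```

```text
23.73 -22 [-22.95  -2.77  30.93] [ 0.25 -0.25 -0.98]
24.2 -30 [-30.77  -2.75  30.93] [ 0.35 -0.04 -1.04]
24.75 -40 [-40.78  -2.76  30.94] [ 0.13  0.17 -0.85]
25.38 -52 [-52.73  -2.77  30.97] [-0.18 -0.42 -0.77]
26.02 -64 [-64.73  -2.76  30.96] [-0.48 -0.58 -1.15]
26.65 -76 [-76.75  -2.71  30.92] [-0.19  0.18 -1.02]
27.28 -88 [-88.71  -2.74  30.97] [ 0.09 -0.28 -1.74]
27.92 -100 [-100.71   -2.75   30.97] [ 0.48  0.15 -0.96]
28.47 -110 [-110.69   -2.76   30.96] [ 0.78  0.39 -1.41]
28.93 -118 [-118.65   -2.77   30.97] [ 1.12 -0.4  -1.03]
29.32 -124 [-124.53   -2.77   30.97] [ 0.54  0.58 -0.46]
29.62 [-124.38   -2.94   31.01] [-0.09  0.47 -1.04]
```

View pics/w6.png

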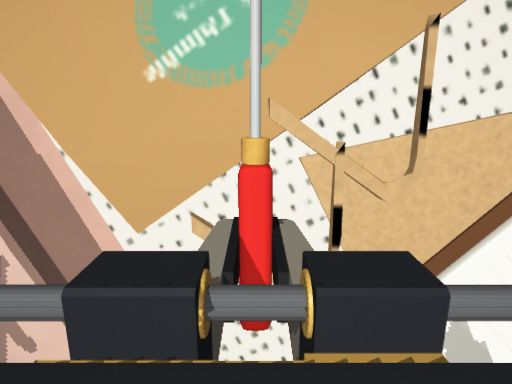

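View pics/s6.png

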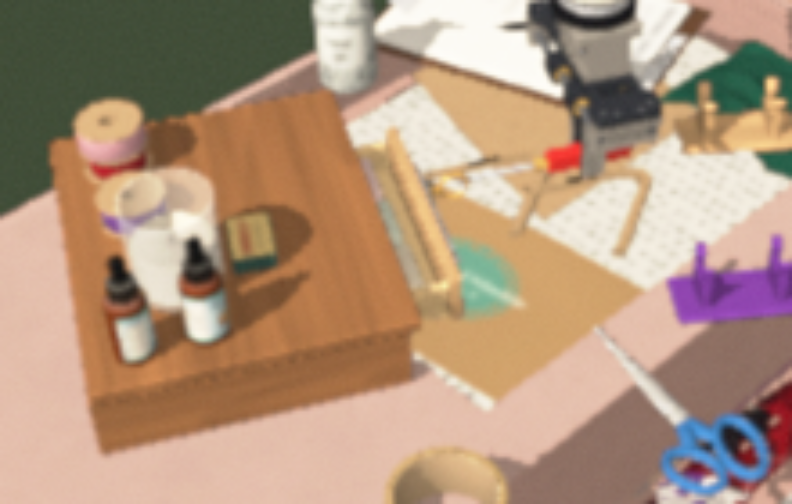

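The drawer now stands clearly proud of the ledge at scene crop (430,230), with the hook still in the eye at (450,185). I ease on to the stop in 1 mm steps to be sure.

```bash
python3 - <<'E'
from h import *
dx=-124
while dx>-131:
    dx-=1
    robot.servo_line(tgt(dx,-2.8,31),10); t,p,f=ob(); print(round(t,2),dx,rel(p),rf(f))
    if rf(f)[0]>4: break
E
```

```text
29.98 -125 [-124.71   -2.9    31.07] [ 1.59 -0.25 -1.27]
30.23 -126 [-125.6    -2.82   31.05] [ 1.96  0.14 -1.38]
30.48 -127 [-126.88   -2.8    31.02] [ 3.09  0.13 -1.1 ]
30.73 -128 [-127.04   -2.85   31.08] [ 5.72 -0.21 -2.32]
```

The stop is felt at dx≈-127 with 5.7 N. Next I free the hook.

```bash
python3 - <<'E'
from h import *
robot.servo_line(tgt(-120.3,-2.8,31),20); t,p,f=ob(); print(round(t,2),rel(p),rf(f))
robot.servo_line(tgt(-120.3,-8,31),20); t,p,f=ob(); print(round(t,2),rel(p),rf(f))
robot.servo_line(tgt(-120.3,-16,31),25); t,p,f=ob(); print(round(t,2),rel(p),rf(f))
robot.servo_line(tgt(-120.3,-30,31),50); t,p,f=ob(); print(round(t,2),rel(p),rf(f))
robot.servo_line(tgt(-150,-30,31),70); t,p,f=ob(); print(round(t,2),rel(p),rf(f))
robot.servo_line(tgt(-150,-30,110),120); t,p,f=ob(); print(round(t,2),rel(p),rf(f))
im=viewer.read_camera("wrist"); cv2.imwrite("pics/w7.png",im[:,:,::-1])
im=viewer.read_camera("scene"); cv2.imwrite("pics/s7.png",cv2.resize(im[150:290,120:340,::-1],(792,504)))
E
```

```text
31.26 [-120.71   -2.73   30.92] [-0.49 -0.26 -1.71]
31.67 [-120.41   -8.14   30.97] [ 0.66 -0.08 -1.64]
32.13 [-120.33  -16.05   30.94] [-0.37 -0.19 -1.61]
32.57 [-120.37  -30.23   30.9 ] [ 0.36  0.05 -1.49]
33.14 [-150.35  -30.1    31.09] [ 0.65  1.21 -1.48]
33.95 [-150.16  -29.47  109.48] [-0.44  0.14 -1.56]
```

View pics/w7.png

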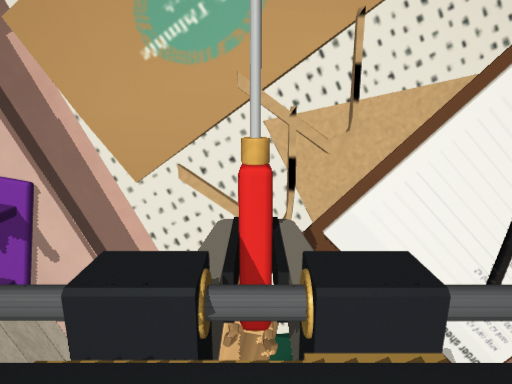

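View pics/s7.png

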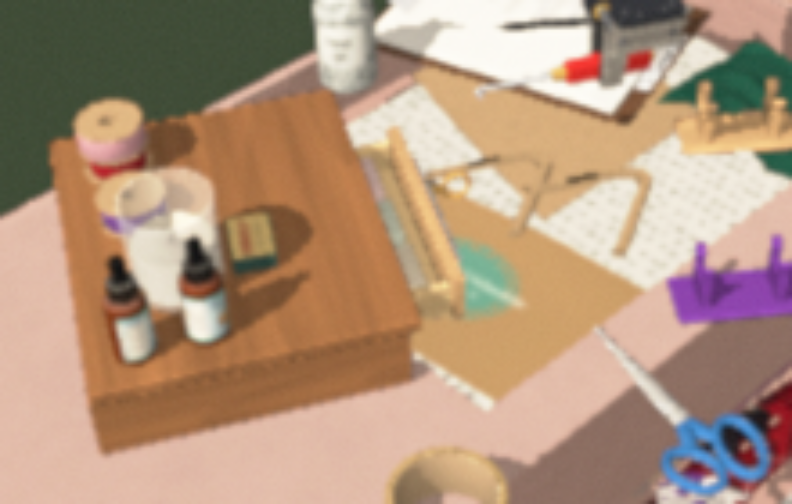

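The hook is free at (600,65) in the scene crop, the eye is at (455,185), the goods stand as before and the drawer is out. Next I return the hook to the pose where I grasped it.

```bash
python3 - <<'E'
from h import *
yaw=np.radians(51.3); G=np.array([479.37,-274.68,0]); r=rot(yaw)
robot.movep(G+[0,0,125],r); robot.hold(0.3)
t,p,f=ob(); e=G+[0,0,125]-p; print(t,e,f); f0=f
e[2]=0; e=np.clip(e,-1.5,1.5)
robot.servo_line(G+e+[0,0,60],100); robot.hold(0.15); t,p,f=ob(); e2=G+e+0-p; print(t,p,f-f0)
c=(G-p)*[1,1,0]+e
for z in (50,42,36,33,31.5,30.5,29.8):
    robot.servo_line(G+c+[0,0,z],40); t,p,f=ob(); print(round(t,2),z,p.round(2),(f-f0).round(2))
    if np.linalg.norm(f-f0)>6: break
im=viewer.read_camera("wrist"); cv2.imwrite("pics/w8.png",im[:,:,::-1])
E
```

```text
34.9667 [-0.57190703 -1.24171813  0.2889139 ] [ 0.81746991  0.2541624  -1.36748503]
35.9167 [ 479.37093422 -276.15899789   60.78063657] [-0.87649224  0.0328573   0.53850819]
36.32 50 [ 478.56 -274.23   49.62] [-1.05 -0.27 -0.94]
36.67 42 [ 478.58 -274.3    41.62] [-1.12 -0.53 -0.7 ]
36.97 36 [ 478.65 -274.34   35.68] [-0.16 -0.16  0.04]
37.22 33 [ 478.72 -274.43   32.86] [-0.84  0.55 -0.99]
37.47 31.5 [ 478.79 -274.46   31.46] [-0.19 -0.52  0.74]
37.72 30.5 [ 478.76 -274.45   30.45] [-1.16 -1.03  0.4 ]
37.97 29.8 [ 478.9  -274.51   30.29] [-3.24  0.58  4.99]
```

View pics/w8.png

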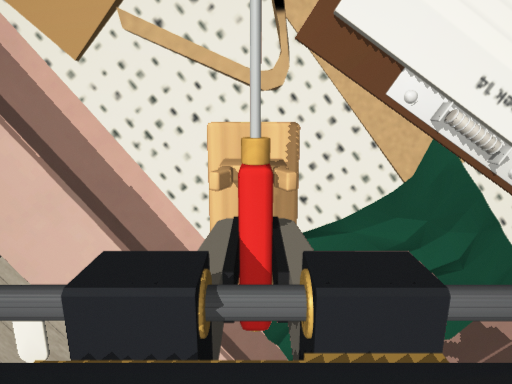

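The picture matches the one at the grasp, with the handle in the notches at (256,180), and the floor was felt at TCP height 30.3 mm. I release, rise and check.

```bash
python3 - <<'E'
from h import *
grip(0.45); robot.hold(0.2)
t,p,f=ob(); robot.servo_line([p[0],p[1],110],100)
q=np.array([464.5,-296.3,190.])
robot.servo_line(q,200); robot.hold(0.2)
im=viewer.read_camera("wrist"); cv2.imwrite("pics/w9.png",cv2.resize(im[:,:,::-1],(768,576)))
for nm in ["pull_hook","rest_seat"]:
    try:
        for d in viewer.pinpoint(nm,"wrist")[:2]: print(nm,d["confidence"],w("wrist",d["at"]).round(1))
    except Exception as e: print(e)
im=viewer.read_camera("scene"); cv2.imwrite("pics/s9.png",cv2.resize(im[120:290,120:400,::-1],(800,486)))
im=cv2.imread("pics/w9.png"); b,g,r=[im[:,:,i].astype(int) for i in range(3)]
m=(r>150)&(g<90)&(b<90); m[:150]=0;m[310:]=0;m[:,:350]=0;m[:,400:]=0
v,u=np.nonzero(m); print(cv2.minAreaRect(np.c_[u,v].astype(np.float32)),robot.observe()["t"])
E
```

```text
pull_hook 0.87 [ 477.2 -278.1   49.4]
rest_seat 0.85 [ 474.3 -275.    46.2]
rest_seat 0.79 [332.8 -98.6  46.5]
((381.0, 231.0), (136.0, 26.0), 90.0) 40.6833
```

View pics/w9.png

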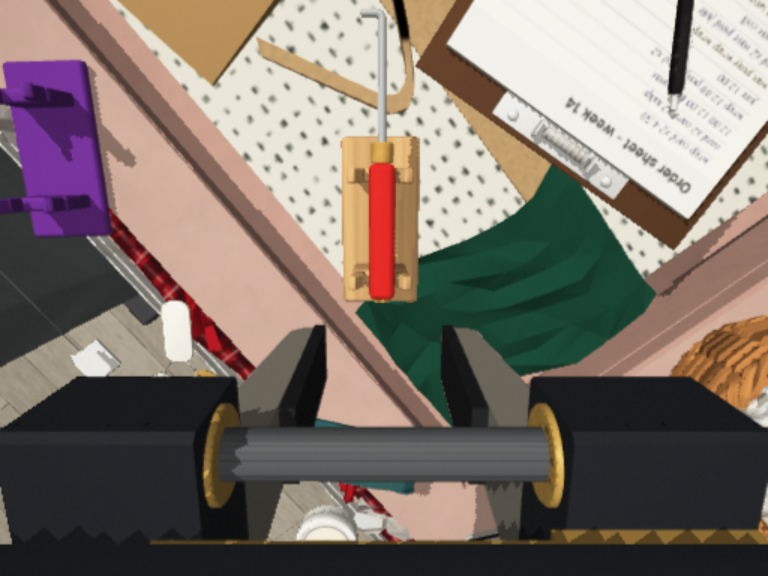

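View pics/s9.png

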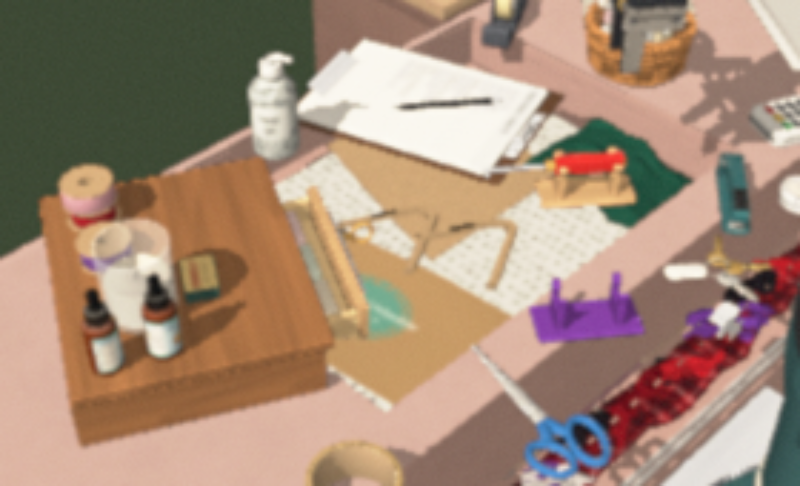

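The hook lies in both notches at (381,231), parallel to the rest. The drawer is out and the goods are standing. The hand is clear, so I hand in.

```bash
python3 -c "
from cell import robot
robot.job_done(); print(robot.observe()['t'])"
```

```text
the job is handed in; nothing more can be done
the job is handed in; nothing more can be done
```

I opened the drawer with the hook and laid the hook back in the pale rest. I handed the job in just after t = 40.7 s of the 54 s; no verdict was reported.

**Drawing the drawer:**
- The tip went through the eye without a bump. I felt the rod rest against the eye at about 2 N, 2.5 mm further left than I had measured from the camera.
- The pull engaged at the expected 7.5 mm of slack. The highest force I sampled on the drawer was 5.7 N, where it met its stop. By the hand's travel the drawer is about 129–130 mm out.
- Most force readings during the draw were below 1 N. I took them at the end of each short move, where the pull eases off, so they do not confirm the 1 N bearing force in step 2. I take that step as met because the drawer moved with the hook.

**Last checks:**
- The pictures show the hook in both notches and parallel to the rest, the drawer out, the goods where they were and the hand clear.
- The network put the handle centre about 5 mm from the seat, which is close to its own error.
- It also reported a second seat at the purple look-alike, which I ignored.

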